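# Uncover the pot and register the printed test plate against the fixture stops

### The job

Lift the lid off the wide, shallow steel pot by its knob and set it down gently, knob up and wholly on the round cork pad. Then take out the test plate (the small steel plate with a printed ring on it), lay it gently and flat on the stop fixture and push it fully home, its long edge flush along the long rail and its short edge against the short stop. Let go of everything, drop nothing, and leave the pot and all the other things where they stand.

Things in the scene. Friction and masses are not known exactly. Their poses are not given: they have to be found in the camera images.
- pot: wide, shallow round pot of stainless steel: outside dia 152, inside dia 144, height 54, floor 5 thick, two small loop ears at own +y and -y reaching 98 from its axis, 34 up. Stands loose on the table. Origin: centre of its underside, z up. The test plate lies on its floor (mm)
- lid: loose round steel lid on the pot, about 0.3 kg. Origin: centre of its plug's underside, z up. From there: plug 132 dia up to 8; rim flange 156 dia from 8 to 12 (lies on the pot's rim, origin then 46 above the pot's); low dome, 16 high in the middle; stem 14 dia from 16 to 28; black knob 32 dia from 28 to 46. On a flat surface it rests on its plug (mm)
- lid_knob (a point): middle of the lid's black round knob (32 dia, 18 high), on the lid's axis, 37 above the lid's origin (mm)
- test_plate: steel plate 70 (own x) x 50 (own y) x 12, about 0.3 kg, with a printed grey ring in its middle: 40 outside, 32 inside dia, 12 to 34 above the underside, an ear 8 wide towards own +y and -y reaching 24.5 from the axis. Grip the ring across own x. May be laid in either half-turn. Origin: centre of its underside, z up. At first in the covered pot, up to 14 off its middle, any yaw (mm)
- fixture: fixed stop fixture: aluminium base 170 (x) x 130 (y) x 10 with two dark steel stops 10 high on top, forming an open corner. Long rail, 12 wide: stop face looks to own -y at y = 35, from x = -50 to 34. Short stop, 12 wide: stop face looks to own -x at x = 45, from y = -23 to 11. Origin: centre of the base's underside, z up (mm)
- stop_corner (a point): the point of the fixture where the two stop faces would meet, on the base's top face: (45, 35, 10) in the fixture's frame, same axes as the fixture. A fully home test plate has its middle at (-35, -25, 0) from here, long edges along x (mm)
- cork_pad: round cork pad lying on the table, 210 dia, 5 thick, fixed. Origin: centre of its underside (mm)
- canister: tall narrow steel canister with a black knob, 80 dia, 132 high: a bystander with nothing to take out. Origin: centre of its underside (mm)
- spray_bottle: white plastic bottle with black cap, 58 dia, 170 high: a bystander. Origin: centre of its underside (mm)
- bare_plate: bystander: bare steel plate 70 x 50 x 12 lying flat, with no ring on it. Origin: centre of its underside (mm)
- wrench: bystander: steel wrench 130 long, lying flat along its own x (mm)
- brush: bystander: hand brush 170 long, lying along its own x (mm)
- loose_ring: bystander: loose printed metal ring, 44 outside dia, 24 high, standing free on the table. Origin: centre of its underside (mm)

How it is judged:
By the outcome, as a careful person would: the job done as asked, in the order asked, and still so for the second after the job is handed in, with the robot touching nothing.
It also fails if it takes over 72 s, if anything falls off the work surface, if the arm or the gripper's body presses on something with over 40 N, if the wrist force passes 120 N, or if a joint passes its speed limit or range.

### The arm

A 7-joint arm with a two-finger parallel gripper is mounted at the origin on the work surface. World frame = base frame: x ahead of the robot, y to its left, z up, the work surface at z = 0. Lengths are in m, angles in rad, forces in N, time in s.
With the tool pointing down it reaches from about 0.35 to 0.9 m from the base axis. Payload 8.1 kg.
Tool frame: the origin (TCP) lies between the finger pads; the fingertips stand 22 mm ahead of it and the grasp point (between the pads) lies 3 mm ahead of it (manip.finger_overhang is the distance from the TCP to the fingertips, in m); z points along the fingers, y is the line along which they close (so a half turn about z gives the same grasp; the last joint's range is limited). The gripper opens to 92 mm and grips with 3 to 60 N. Pads are 19 mm wide; open, the fingers measure 130 mm over their backs; the gripper's body (75 mm by 190 mm) begins 47 mm behind the grasp point.
Start: joints at [-1.329, 0.434, 0.025, 1.573, -0.012, 1.134, -0.075], TCP at [0.211, 0.588, 0.249] pointing down, gripper open.
Joint ranges: [-2.62, 2.62], [-0.44, 2.09], [-1.27, 1.32], [0.08, 2.57], [-1.32, 4.46], [0.12, 2], [-2.74, 2.74]. Speed limits (rad/s): [2.22, 2.22, 3.01, 3.01, 3.14, 3.14, 3.14].

### API

Orientations are given as a rotation vector (axis times angle).
In Python, from workcell import manip gives the robot as it stands.
- The arm moves only by the shell command python3 -m jog 'ROWS' [FORCE]. ROWS is JSON, one flat list of numbers, 5 for each row, row after row: the closure, from 0 (fully open) to 1 (shut), then the shift along the tool's x, y, z in cm, then the turn about the tool's z in degrees. A call has 1 to 5 rows; each row shifts and turns the commanded pose from where the row before left it, along the tool's axes as they then stand; what a row does not reach is not made up. A row lasts 1/10 s, in which the tool goes at most 50 mm and 8.59 degrees, less where a joint would pass 70% of its speed; a pose out of reach is approached as far as the arm can. A call with a gripper value outside its range is refused whole. The fingers move at their own pace and stop on an object; FORCE is the grip in N (left out, the last holds). Time passes only in rows, so rows that do not move let the fingers close. It gives the time, the measured TCP pose, the force, the opening and the grip force at its end, in the units of the state.
- manip.get_state(): the state, without advancing time (a new reading comes with each control period).
- manip.camera(name): name is "side" or "top" or "wrist"; returns the picture (384x512x3 uint8, red, green, blue); there is no depth.
- manip.calibration(name): a dict with "vfov" (degrees; the focal length in pixels is half the picture's height over the tangent of half this angle, whatever the lens; pixels are square), "cx", "cy" (the principal point, pixels), "D" ([k1, k2, p1, p2, k3] as OpenCV has them; the pictures are not rectified), "rvec" (rotation vector, rad) and "tvec" (3), from world to camera coordinates, as OpenCV has them; the wrist camera has in their place "mount" (4x4, takes a point from camera to tool coordinates, whose origin is the TCP and whose axes are the flange's). Camera axes: x right, y down, z forward; pixel columns grow to the right and rows downward; lengths in m; the calibration is good to about 2 mm. A picture is of the moment at which its call begins: read the wrist's pose just before it. calibration takes no time and is no camera call.
- manip.finish_job(): hands the job in; it is judged then, once.
The state is a dict: "clock": time; "joint_positions": joint angles; "qvel": joint speeds; "tau": joint torques, N m; "tool_pos": TCP position; "tcp_rot": TCP orientation; "wrist_force": force on the tool from outside, world axes, zero at the start; "wrist_torque": the same for the moment, N m; "width": finger opening in m; "gripper_force": force on a finger pad.
Only numpy, scipy, OpenCV 4.12 (cv2) and the standard library are available. Lean on these libraries where they do the work, as an engineer would, in place of code of your own. Each camera call takes 0.05 s, during which the arm holds its last target. There are 200 camera calls.

## Working session

There is one attempt and no reset: what is moved stays moved. The work goes in short steps, Python scripts to look and compute and a shell command to move; the robot and the scene stay as the last step left them, time stands still between calls to the robot, and variables do not carry over. Pictures are saved under pics/ and viewed, at most 10 in all, crops included, and the job is handed in when it is done.

```bash
ls; mkdir -p pics
python3 - <<'E'
from workcell import manip
import cv2
for n in ("top","side"):
    im=manip.camera(n); cv2.imwrite(f"pics/{n}0.png",im[:,:,::-1]); print(n,manip.calibration(n))
print(manip.calibration("wrist")); print(manip.get_state())
E
```

```text
pics
top {'vfov': 55.11109318431561, 'cx': 261.36027409711846, 'cy': 189.16782287091874, 'D': array([-0.08129659,  0.        ,  0.        ,  0.        ,  0.        ]), 'rvec': array([ 2.11396013, -2.16162477,  0.16874366]), 'tvec': array([-0.0036216 ,  0.56272209,  1.08259903])}
side {'vfov': 44.65056228016077, 'cx': 257.24143553963216, 'cy': 178.97887353750497, 'D': array([0.01492619, 0.        , 0.        , 0.        , 0.        ]), 'rvec': array([ 0.03706493, -2.76178908,  1.45611058]), 'tvec': array([0.52600173, 0.07567336, 1.30485056])}
{'vfov': 70.85064967260891, 'cx': 257.3102758058764, 'cy': 187.39732369106682, 'D': array([0.00033729, 0.        , 0.        , 0.        , 0.        ]), 'mount': array([[-5.84583922e-04, -9.59978289e-01, -2.80073815e-01,
         7.66868803e-02],
       [ 9.99999771e-01, -6.56492506e-04,  1.62938351e-04,
         8.12581615e-04],
       [-3.40283640e-04, -2.80073656e-01,  9.59978454e-01,
        -1.36435137e-01],
       [ 0.00000000e+00,  0.00000000e+00,  0.00000000e+00,
         1.00000000e+00]])}
{'clock': 0.1, 'joint_positions': array([-1.32859243,  0.43514575,  0.02495856,  1.57398978, -0.01163826,
        1.1340018 , -0.07510395]), 'qvel': array([-1.82156523e-05, -2.49666276e-03, -5.84733362e-04, -2.09142332e-03,
        7.87825760e-04,  9.79271438e-04, -1.41503873e-03]), 'tau': array([ 4.14802445e-03, -6.69129324e+01,  9.88444202e-01, -3.15144038e+01,
       -6.05866034e-02,  3.75441578e-02,  2.95161612e-05]), 'tool_pos': array([0.21114207, 0.58780622, 0.24803425]), 'tcp_rot': array([-5.39028281e-01, -3.09484705e+00,  2.18530397e-03]), 'wrist_force': array([ 0.98090262, -0.71270662,  0.05134091]), 'wrist_torque': array([-0.01126831, -0.02368714,  0.01111366]), 'gripper_force': 0.0, 'width': 0.0921718570740341}
```

```bash
python3 -c "
import cv2
a=cv2.imread('pics/top0.png');cv2.imwrite('pics/top0b.png',cv2.resize(a,(800,600),interpolation=cv2.INTER_CUBIC))"
```

```text
(no output)
```

View pics/top0b.png

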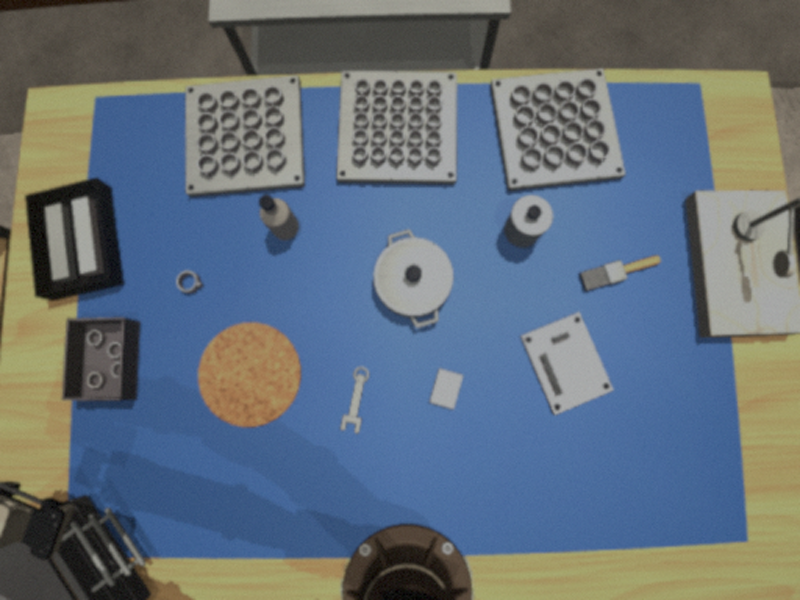

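View pics/side0.png

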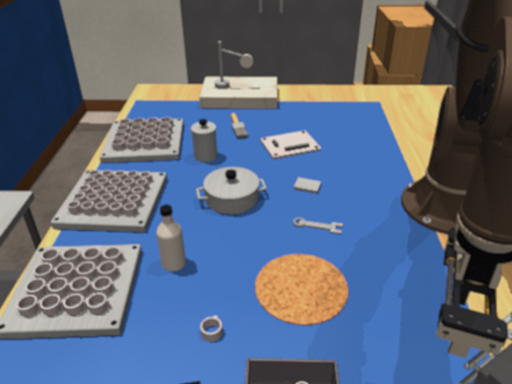

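The top view (scaled to 800) shows the lidded pot at (413,277), the cork at (249,374) and the fixture at (567,363), with its long rail at (551,374) and short stop at (560,337). The side view confirms these.

```bash
cat > h.py <<'E'
import numpy as np, cv2
from workcell import manip
from scipy.spatial.transform import Rotation as R
np.set_printoptions(precision=4,suppress=True)
def cam(name, st=None):
    c=manip.calibration(name); f=192/np.tan(np.radians(c["vfov"]/2))
    K=np.array([[f,0,c["cx"]],[0,f,c["cy"]],[0,0,1.]])
    if name=="wrist":
        st=st or manip.get_state(); T=np.eye(4); T[:3,:3]=R.from_rotvec(st["tcp_rot"]).as_matrix(); T[:3,3]=st["tool_pos"]
        W=T@c["mount"]; Rc,o=W[:3,:3],W[:3,3]
    else:
        Rc=cv2.Rodrigues(c["rvec"])[0].T; o=-Rc@c["tvec"]
    return K,c["D"],Rc,o
def onplane(C,uv,z):
    K,D,Rc,o=C
    p=cv2.undistortPoints(np.array(uv,float).reshape(-1,1,2),K,D)[:,0]
    d=np.c_[p,np.ones(len(p))]@Rc.T
    return o+d*((z-o[2])/d[:,2])[:,None]
def proj(C,P):
    K,D,Rc,o=C
    r=cv2.Rodrigues(Rc.T)[0]
    return cv2.projectPoints(np.array(P,float).reshape(-1,1,3),r,-Rc.T@o,K,D)[0][:,0]
def blobs(m,amin,amax=1e9):
    cs,_=cv2.findContours(m.astype(np.uint8),cv2.RETR_EXTERNAL,cv2.CHAIN_APPROX_NONE)
    return [c for c in cs if amin<cv2.contourArea(c)<amax]
def cen(c):
    M=cv2.moments(c); return np.array([M["m10"],M["m01"]])/M["m00"]
def snap(name,tag):
    st=manip.get_state(); im=manip.camera(name); cv2.imwrite(f"pics/{tag}.png",im[:,:,::-1]); return im,cam(name,st)
def togo(target):  # shift in tool axes, cm, to a world TCP target
    st=manip.get_state(); return R.from_rotvec(st["tcp_rot"]).inv().apply(np.array(target)-st["tool_pos"])*100
E
python3 - <<'E'
from h import *
im=cv2.imread("pics/top0.png"); C=cam("top"); hsv=cv2.cvtColor(im,cv2.COLOR_BGR2HSV)
m=cv2.inRange(hsv,(5,90,100),(22,255,255)); m[:,:110]=0;m[:,220:]=0
for c in blobs(m,1500): print("cork",cv2.fitEllipse(c),onplane(C,[cen(c)],.005))
g=hsv[...,2]
k=(g<60); k[:155]=0;k[195:]=0;k[:,:245]=0;k[:,285:]=0
for c in blobs(k,8): print("knob",cen(c),cv2.contourArea(c),onplane(C,[cen(c)],.083))
gs=cv2.inRange(hsv,(0,0,90),(179,70,255)); gs[:,:325]=0;gs[:,400:]=0;gs[:190]=0;gs[275:]=0
for c in blobs(gs,800):
    b=cv2.boxPoints(cv2.minAreaRect(c)); P=onplane(C,b,.01); print("fix",b,P,P.mean(0))
dk=(g<75)&(hsv[...,1]<110)
dk[:200]=0;dk[265:]=0;dk[:,:335]=0;dk[:,:0]=0;dk[:,395:]=0
for c in blobs(dk,6): print("stop",cen(c),cv2.minAreaRect(c),onplane(C,[cen(c)],.02))
b=cv2.inRange(hsv,(0,0,90),(179,80,255)); b[:145]=0;b[215:]=0;b[:,:230]=0;b[:,300:]=0
for c in blobs(b,300): print("pot",cen(c),onplane(C,[cen(c)],.055))
st=manip.get_state(); print(R.from_rotvec(st["tcp_rot"]).as_matrix())
E
```

```text
cork ((159.33216857910156, 239.53085327148438), (62.670555114746094, 65.25562286376953), 25.952537536621094) [[0.4164 0.3069 0.005 ]]
fix [[332.2359 214.2848]
 [370.7955 197.9711]
 [392.6161 249.547 ]
 [354.0565 265.8607]] [[ 0.4834 -0.2365  0.01  ]
 [ 0.532  -0.3621  0.01  ]
 [ 0.3685 -0.4206  0.01  ]
 [ 0.3223 -0.2965  0.01  ]] [ 0.4266 -0.3289  0.01  ]
pot [264.2468 177.2406] [[ 0.5975 -0.0258  0.055 ]]
[[-0.9411  0.3381 -0.0004]
 [ 0.3381  0.9411 -0.0013]
 [-0.0001 -0.0014 -1.    ]]
```

```bash
r='' ; python3 -m jog '[0,-3.8,-3.0,0,0, 0,-3.8,-3.0,0,0, 0,-3.8,-3.0,0,0, 0,-3.8,-3.0,0,0, 0,-3.8,-3.0,0,0]'; python3 -m jog '[0,-3.8,-3.0,0,0, 0,-3.8,-3.0,0,0, 0,-3.8,-3.0,0,0, 0,-3.8,-3.0,0,0, 0,-3.8,-3.0,0,0]';  python3 -m jog '[0,-3.8,-3.0,0,0, 0,-3.8,-3.0,0,0, 0,-3.8,-3.0,0,0, 0,-3.8,-3.0,0,0, 0,-3.8,-2.5,0,0]'; python3 -m jog '[0,0,0,0,0, 0,0,0,0,0]'
python3 - <<'E'
from h import *
im,C=snap("wrist","w1"); print(manip.get_state()["joint_positions"])
E
```

```text
clock: 0.6
tool_pos: [0.34, 0.3808, 0.2485]
tcp_rot: [-0.539, -3.095, 0.001]
wrist_force: [1.2, 0.4, 1.1]
width: 0.0914
gripper_force: 0.0
clock: 1.1
tool_pos: [0.468, 0.1755, 0.2487]
tcp_rot: [-0.539, -3.095, -0.0]
wrist_force: [1.6, 0.6, 0.6]
width: 0.092
gripper_force: 0.0
clock: 1.6
tool_pos: [0.5977, -0.0257, 0.2486]
tcp_rot: [-0.54, -3.094, 0.0]
wrist_force: [1.5, -0.0, -0.2]
width: 0.0917
gripper_force: 0.0
clock: 1.8
tool_pos: [0.5972, -0.0245, 0.248]
tcp_rot: [-0.543, -3.093, 0.001]
wrist_force: [-0.2, 0.2, -0.2]
width: 0.092
gripper_force: 0.0
[-0.2859  0.3965  0.3305  1.6632 -0.1411  1.1066  1.3099]
```

View pics/w1.png

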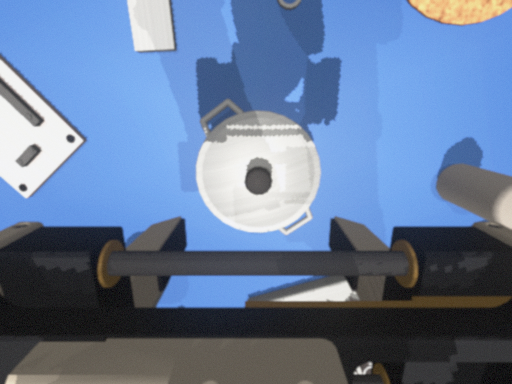

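The wrist view shows the lid's dark knob at (258,180) and pot ears at (225,112) and (297,222). The fixture corner is at left.

Run:
```python
from h import *
im=cv2.imread("pics/w1.png"); C=cam("wrist"); g=cv2.cvtColor(im,cv2.COLOR_BGR2GRAY)
k=g<70; k[:160]=0;k[205:]=0;k[:,:235]=0;k[:,285:]=0
for c in blobs(k,50): print(cen(c),cv2.minEnclosingCircle(c),onplane(C,[cen(c)],.085),togo([*onplane(C,[cen(c)],.085)[0][:2],.080]))
hs=cv2.cvtColor(im,cv2.COLOR_BGR2HSV); m=cv2.inRange(hs,(0,0,100),(179,75,255)); m[:100]=0;m[240:]=0;m[:,:180]=0;m[:,330:]=0
m=cv2.morphologyEx(m,cv2.MORPH_OPEN,np.ones((15,15)))
for c in blobs(m,2000): print("lid",cv2.fitEllipse(c),onplane(C,[cv2.fitEllipse(c)[0]],.058))
T=cam("top"); print(onplane(T,[[264.3,175.6]],.085))
```

```text
lid ((257.8746032714844, 171.18515014648438), (121.92695617675781, 125.05265045166016), 103.20138549804688) [[ 0.595  -0.0206  0.058 ]]
[[ 0.5967 -0.0258  0.085 ]]
```

Run:
```python
from h import *
im=cv2.imread("pics/w1.png"); C=cam("wrist"); g=cv2.cvtColor(im,cv2.COLOR_BGR2GRAY)
k=(g<105).astype(np.uint8); k[:150]=0;k[212:]=0;k[:,:225]=0;k[:,290:]=0
print(g[180,240:280:4])
for c in blobs(k,50): print(cen(c),cv2.minEnclosingCircle(c),onplane(C,[cen(c)],.088),togo([*onplane(C,[cen(c)],.088)[0][:2],.080]))
```

```text
[244 200  87  90  92  91  92  81 178 238]
[258.0038 179.6928] ((258.0714416503906, 179.5), 13.845076560974121) [[ 0.5979 -0.0216  0.088 ]] [-0.0732  0.1657 16.8117]
```

```bash
python3 -m jog '[0,0,0.2,4,0, 0,0,0,4,0, 0,0,0,4,0, 0,0,0,2.5,0, 0,0,0,1.4,0]'; python3 -m jog '[0,0,0,0,0, 0,0,0,0,0]';python3 -m jog '[1,0,0,0,0, 1,0,0,0,0, 1,0,0,0,0, 1,0,0,0,0, 1,0,0,0,0]' 25; python3 -m jog '[1,0,0,0,0, 1,0,0,0,0, 1,0,0,0,0]'
```

```text
clock: 2.35
tool_pos: [0.5961, -0.0194, 0.0875]
tcp_rot: [-0.534, -3.092, -0.0]
wrist_force: [-0.3, 0.6, -0.2]
width: 0.0915
gripper_force: 0.0
clock: 2.55
tool_pos: [0.5985, -0.0208, 0.0908]
tcp_rot: [0.538, 3.094, 0.001]
wrist_force: [-1.1, -0.0, 0.2]
width: 0.0918
gripper_force: 0.0
clock: 3.05
tool_pos: [0.5981, -0.0214, 0.09]
tcp_rot: [0.539, 3.095, 0.0]
wrist_force: [-0.4, -0.0, -0.3]
width: 0.0563
gripper_force: 0.0
clock: 3.35
tool_pos: [0.5978, -0.0217, 0.0897]
tcp_rot: [-0.539, -3.095, 0.001]
wrist_force: [0.1, -1.4, 1.0]
width: 0.0324
gripper_force: 0.9
```

```bash
python3 -m jog '[1,0,0,0,0, 1,0,0,0,0, 1,0,0,0,0]' 30; python3 -m jog '[1,0,0,-0.4,0, 1,0,0,-0.8,0, 1,0,0,-1.5,0, 1,0,0,-3,0, 1,0,0,-3,0]'; python3 -m jog '[1,0,0,-3,0, 1,0,0,-2,0, 1,0,0,0,0, 1,0,0,0,0]'
python3 - <<'E'
from h import *
im,C=snap("wrist","w2"); print(togo([.4164,.3069,.2]))
E
```

```text
clock: 3.65
tool_pos: [0.5978, -0.0217, 0.0897]
tcp_rot: [-0.539, -3.095, 0.0]
wrist_force: [-0.9, -1.2, -0.5]
width: 0.0309
gripper_force: 30.0
clock: 4.15
tool_pos: [0.5976, -0.0212, 0.1778]
tcp_rot: [-0.539, -3.094, 0.0]
wrist_force: [0.8, -0.1, -2.2]
width: 0.0313
gripper_force: 30.0
clock: 4.55
tool_pos: [0.5978, -0.0212, 0.2267]
tcp_rot: [0.539, 3.095, 0.001]
wrist_force: [-0.7, -0.0, -2.4]
width: 0.0312
gripper_force: 30.0
[28.1059 24.7641  2.6162]
```

```bash
python3 -m jog '[1,1.5,1.3,0,0, 1,3,2.6,0,0, 1,3.5,3.1,0,0, 1,3.5,3.1,0,0, 1,3.5,3.1,0,0]'; python3 -m jog '[1,3.5,3.1,0,0, 1,3.5,3.1,0,0, 1,3.1,2.7,0,0, 1,2,1.8,0,0, 1,1,0.9,0,0]'; python3 -m jog '[1,0,0,0,0, 1,0,0,3,0, 1,0,0,4,0, 1,0,0,4,0, 1,0,0,3,0]';python3 -m jog '[1,0,0,2,0, 1,0,0,0,0, 1,0,0,0,0, 1,0,0,0,0]'
python3 - <<'E'
from h import *
im,C=snap("top","t2"); print(togo([.4164,.3069,.0487]))
E
```

```text
clock: 5.1
tool_pos: [0.4995, 0.1547, 0.2253]
tcp_rot: [-0.539, -3.093, 0.002]
wrist_force: [1.4, 0.9, -3.0]
width: 0.0312
gripper_force: 30.0
clock: 5.6
tool_pos: [0.4149, 0.3092, 0.2253]
tcp_rot: [-0.532, -3.094, 0.002]
wrist_force: [0.2, 0.1, -3.0]
width: 0.031
gripper_force: 30.0
clock: 6.1
tool_pos: [0.4178, 0.3041, 0.0844]
tcp_rot: [-0.543, -3.094, 0.004]
wrist_force: [-0.4, 0.4, -1.7]
width: 0.0313
gripper_force: 30.0
clock: 6.5
tool_pos: [0.4186, 0.3068, 0.0679]
tcp_rot: [0.541, 3.093, 0.002]
wrist_force: [0.1, 0.3, -2.2]
width: 0.0311
gripper_force: 30.0
[ 0.1832 -0.0883  1.929 ]
```

```bash
python3 -m jog '[1,0,0,0.6,0, 1,0,0,0.5,0, 1,0,0,0.4,0, 1,0,0,0.2,0, 1,0,0,0,0]';python3 -m jog '[1,0,0,0.1,0, 1,0,0,0,0]'; python3 -m jog '[1,0,0,0.1,0, 1,0,0,0,0]'
```

```text
clock: 7.05
tool_pos: [0.4171, 0.3068, 0.0493]
tcp_rot: [-0.539, -3.095, 0.001]
wrist_force: [-0.1, -0.2, -1.9]
width: 0.0309
gripper_force: 30.0
clock: 7.25
tool_pos: [0.4174, 0.3071, 0.0487]
tcp_rot: [0.539, 3.095, 0.0]
wrist_force: [0.5, 0.1, -1.9]
width: 0.0314
gripper_force: 30.0
clock: 7.45
tool_pos: [0.4175, 0.3071, 0.0486]
tcp_rot: [0.539, 3.095, 0.001]
wrist_force: [-2.7, -1.8, 8.7]
width: 0.0309
gripper_force: 30.0
```

```bash
python3 -m jog '[0.6,0,0,0,0, 0.5,0,0,0,0, 0.2,0,0,0,0, 0,0,0,0,0, 0,0,0,0,0]'; python3 -m jog '[0,0,0,-1.5,0, 0,0,0,-3,0, 0,0,0,-5,0, 0,0,0,-5,0, 0,0,0,-5,0]'; python3 -m jog '[0,-2.5,-2,0,0, 0,-3.5,-3.2,0,0, 0,-3.5,-3.2,0,0, 0,-3.5,-3.2,0,0, 0,-3.5,-3.2,0,0]'; python3 -m jog '[0,-3.5,-3.2,0,0, 0,-3.5,-3.2,0,0, 0,-3.5,-3.2,0,0, 0,-1,-0.4,0,0, 0,0,0,0,0]'; python3 -m jog '[0,0,0,0,0, 0,0,0,0,0]'
python3 - <<'E'
from h import *
im,C=snap("wrist","w3"); im,C=snap("top","t3")
cv2.imwrite("pics/both.png",np.vstack([cv2.imread("pics/w3.png")[:270],cv2.imread("pics/t3.png")[90:300]]))
E
```

```text
clock: 7.95
tool_pos: [0.4174, 0.307, 0.0477]
tcp_rot: [0.539, 3.095, -0.0]
wrist_force: [-0.2, 0.5, 0.1]
width: 0.0643
gripper_force: 0.0
clock: 8.45
tool_pos: [0.417, 0.3066, 0.2447]
tcp_rot: [-0.539, -3.095, 0.0]
wrist_force: [1.3, 1.9, -0.7]
width: 0.0917
gripper_force: 0.0
clock: 8.95
tool_pos: [0.5231, 0.1103, 0.2429]
tcp_rot: [0.538, 3.095, 0.001]
wrist_force: [1.0, 0.9, -0.0]
width: 0.0921
gripper_force: 0.0
clock: 9.45
tool_pos: [0.5976, -0.0233, 0.2424]
tcp_rot: [0.545, 3.094, -0.001]
wrist_force: [0.4, 0.1, 0.8]
width: 0.0918
gripper_force: 0.0
clock: 9.65
tool_pos: [0.5964, -0.019, 0.2426]
tcp_rot: [-0.535, -3.095, -0.001]
wrist_force: [0.2, 0.5, -0.3]
width: 0.092
gripper_force: 0.0
```

View pics/both.png

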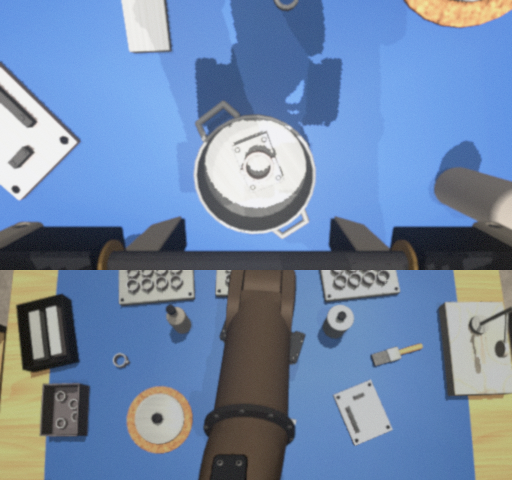

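Lid sits centred on the cork. In the pot, the test plate is near (258,160), tilted; zooming in.

```bash
python3 -c "
import cv2
a=cv2.imread('pics/w3.png')[105:235,190:320];cv2.imwrite('pics/w3c.png',cv2.resize(a,None,fx=4.5,fy=4.5,interpolation=cv2.INTER_CUBIC))"
```

```text
(no output)
```

View pics/w3c.png

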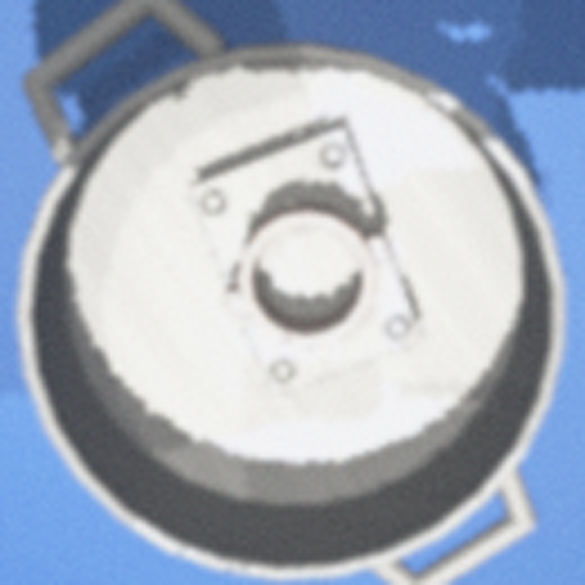

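The four corner holes in the crop are at (213,203), (332,154), (398,328) and (283,371). The ring's top is near (308,270).

Run:
```python
from h import *
C=cam("wrist"); h=np.array([[213,203],[332,154],[398,328],[283,371],[308,270]])/4.5+[189.6,104.6]
P=onplane(C,h[:4],.017); c=P.mean(0); print(P,c,"ring",onplane(C,h[4:],.039))
print([np.linalg.norm(P[i]-P[i-1]) for i in range(4)])
lx=(P[3]-P[0]+P[2]-P[1])[:2]; sy=(P[1]-P[0]+P[2]-P[3])[:2]
print("x-axis deg",np.degrees(np.arctan2(*lx[::-1])),np.degrees(np.arctan2(*sy[::-1])))
t=R.from_rotvec(manip.get_state()["tcp_rot"]).as_matrix(); print("tool y deg",np.degrees(np.arctan2(t[1,1],t[0,1])),manip.get_state()["tool_pos"])
# fixture from top pic before
T=cam("top"); im=cv2.imread("pics/top0.png"); print("pot rim w1")
```

```text
[[ 0.5653 -0.0361  0.017 ]
 [ 0.5635  0.0022  0.017 ]
 [ 0.6203  0.0038  0.017 ]
 [ 0.6214 -0.0342  0.017 ]] [ 0.5926 -0.0161  0.017 ] ring [[ 0.5897 -0.0148  0.039 ]]
[np.float64(0.05613953003222877), np.float64(0.038267878815774314), np.float64(0.056804689263675705), np.float64(0.03799050812255012)]
x-axis deg 1.767431600981971 92.06640353964114
tool y deg 70.3794417977438 [ 0.5966 -0.0193  0.2428]
pot rim w1
```

```bash
python3 -m jog '[0.35,0.5,0.2,0,8.5, 0.35,0,0,0,8.5, 0.35,0,0,0,8.5, 0.35,0,0,0,8.5, 0.35,0,0,0,8.5]'; python3 -m jog '[0.35,0,0,1,8.5, 0.35,0,0,2,8.5, 0.35,0,0,2,8.5, 0.35,0,0,2,0.5, 0.35,0,0,1,0]'; python3 -m jog '[0.35,0,0,0,0, 0.35,0,0,0,0, 0.35,0,0,0,0]'
python3 - <<'E'
from h import *
im,C=snap("wrist","w4"); print(manip.get_state()["joint_positions"])
p=proj(C,[.592,-.0157,.03])[0]; print(p)
x0,y0=int(p[0])-75,int(p[1])-75; x0=max(x0,0);y0=max(y0,0)
print(x0,y0); cv2.imwrite("pics/w4c.png",cv2.resize(cv2.imread("pics/w4.png")[y0:y0+150,x0:x0+150],None,fx=4,fy=4,interpolation=cv2.INTER_CUBIC))
E
```

```text
clock: 10.25
tool_pos: [0.5927, -0.0163, 0.2429]
tcp_rot: [-1.63, -2.685, -0.001]
wrist_force: [0.2, -0.6, 0.2]
width: 0.0606
gripper_force: 0.0
clock: 10.75
tool_pos: [0.5919, -0.016, 0.1612]
tcp_rot: [-2.184, -2.256, 0.002]
wrist_force: [-0.1, 0.2, 0.6]
width: 0.0595
gripper_force: 0.0
clock: 11.05
tool_pos: [0.5936, -0.0175, 0.1639]
tcp_rot: [2.186, 2.255, 0.002]
wrist_force: [0.8, 0.7, -0.5]
width: 0.0596
gripper_force: 0.0
[-0.4775  0.5145  0.6065  1.7907 -0.354   0.945   0.3091]
[256.2517 183.8752]
181 108
```

View pics/w4c.png

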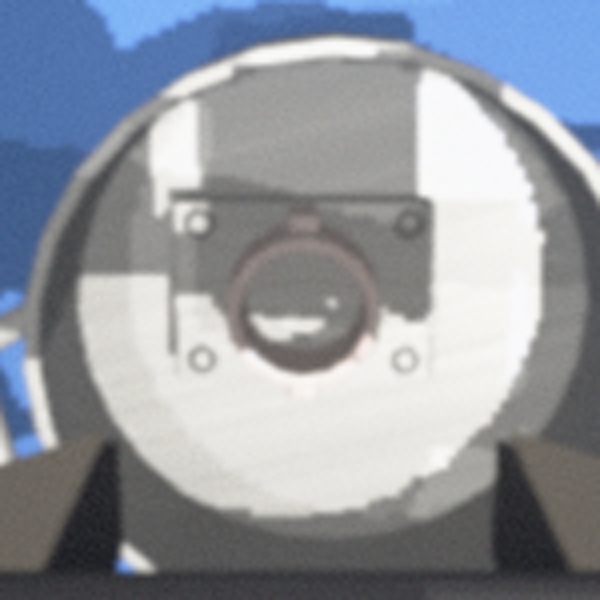

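Now the plate is square to the tool: holes at crop (199,222), (408,222), (405,360) and (202,360), and the ring top's centre at about (305,304).

Run:
```python
from h import *
C=cam("wrist"); h=np.array([[199,222],[408,222],[405,360],[202,360],[305,304]])/4+[180.6,107.6]
P=onplane(C,h[:4],.017); c=P.mean(0); print(c,"ring",onplane(C,h[4:],.039))
lx=(P[1]-P[0]+P[2]-P[3])[:2]; sy=(P[0]-P[3]+P[1]-P[2])[:2]
print(np.degrees(np.arctan2(*lx[::-1])),np.degrees(np.arctan2(*sy[::-1])))
t=R.from_rotvec(manip.get_state()["tcp_rot"]).as_matrix(); print("tool y deg",np.degrees(np.arctan2(t[1,1],t[0,1])))
print(togo([c[0],c[1],.043]),t)
```

```text
[ 0.5922 -0.0157  0.017 ] ring [[ 0.5925 -0.0129  0.039 ]]
1.702974059793606 91.67074331555096
tool y deg 1.753905695473381
[ 0.1835 -0.1566 12.079 ] [[-0.0306  0.9995  0.0017]
 [ 0.9995  0.0306  0.0004]
 [ 0.0003  0.0017 -1.    ]]
```

```bash
python3 -m jog '[0.35,0.2,-0.1,2,0, 0.35,0,0,3,0, 0.35,0,0,3,0, 0.35,0,0,2.5,0, 0.35,0,0,1,0]'; python3 -m jog '[0.35,0,0,0,0, 0.35,0,0,0,0, 0.35,0,0,0,0]'
```

```text
clock: 11.6
tool_pos: [0.5911, -0.0154, 0.0462]
tcp_rot: [-2.186, -2.254, 0.002]
wrist_force: [-0.3, 0.3, -0.5]
width: 0.0597
gripper_force: 0.0
clock: 11.9
tool_pos: [0.593, -0.0156, 0.0492]
tcp_rot: [2.186, 2.254, 0.003]
wrist_force: [0.5, -0.1, -0.4]
width: 0.06
gripper_force: 0.0
```

```bash
python3 -m jog '[0.35,0,0,0.4,0, 0.35,0,0,0.2,0, 0.35,0,0,0,0, 0.35,0,0,0,0]'; python3 -m jog '[1,0,0,0,0, 1,0,0,0,0, 1,0,0,0,0, 1,0,0,0,0, 1,0,0,0,0]' 30; python3 -m jog '[1,0,0,0,0, 1,0,0,0,0]'
```

```text
clock: 12.3
tool_pos: [0.5919, -0.0155, 0.0418]
tcp_rot: [-2.187, -2.255, 0.0]
wrist_force: [-0.2, -0.2, -0.4]
width: 0.0597
gripper_force: 0.0
clock: 12.8
tool_pos: [0.5921, -0.0155, 0.0418]
tcp_rot: [2.187, 2.255, 0.0]
wrist_force: [1.1, -0.3, -0.6]
width: 0.0388
gripper_force: 30.0
clock: 13.0
tool_pos: [0.5921, -0.0155, 0.0418]
tcp_rot: [2.187, 2.255, 0.0]
wrist_force: [0.9, 0.4, 0.6]
width: 0.0385
gripper_force: 30.0
```

```bash
python3 -m jog '[1,0,0,-0.4,0, 1,0,0,-0.8,0, 1,0,0,-1.5,0, 1,0,0,-3,0, 1,0,0,-3,0]'; python3 -m jog '[1,0,0,-3,0, 1,0,0,-2.3,0, 1,0,0,-1,0, 1,0,0,0,0]'; python3 -m jog '[1,-2,-0.8,0,0, 1,-4.3,-1.7,0,0, 1,-4.3,-1.7,0,0, 1,-4.3,-1.7,0,0, 1,-4.3,-1.7,0,0]'; python3 -m jog '[1,-4.3,-1.7,0,0, 1,-4.3,-1.7,0,0, 1,-4.3,-1.7,0,0, 1,-4.3,-1.7,0,0, 1,-2,-0.5,0,0]'; python3 -m jog '[1,0,0,0,-6.2, 1,0,0,0,-6.2, 1,0,0,0,-6.2, 1,0,0,0,0, 1,0,0,0,0]'
python3 - <<'E'
from h import *
im,C=snap("wrist","w5"); print(manip.get_state()["joint_positions"])
E
```

```text
clock: 13.5
tool_pos: [0.5915, -0.0157, 0.1304]
tcp_rot: [-2.188, -2.254, 0.001]
wrist_force: [1.0, 1.2, -2.8]
width: 0.0386
gripper_force: 30.0
clock: 13.9
tool_pos: [0.5926, -0.0156, 0.1935]
tcp_rot: [2.186, 2.254, 0.004]
wrist_force: [0.1, -1.0, -4.0]
width: 0.0389
gripper_force: 30.0
clock: 14.4
tool_pos: [0.5202, -0.2108, 0.1905]
tcp_rot: [-2.186, -2.254, 0.002]
wrist_force: [0.7, 0.2, -3.0]
width: 0.0386
gripper_force: 30.0
clock: 14.9
tool_pos: [0.4506, -0.4082, 0.1907]
tcp_rot: [-2.193, -2.248, 0.005]
wrist_force: [1.0, -0.3, -2.7]
width: 0.0384
gripper_force: 30.0
clock: 15.4
tool_pos: [0.4542, -0.4035, 0.1908]
tcp_rot: [-1.798, -2.574, -0.0]
wrist_force: [-0.5, -0.3, -3.4]
width: 0.0387
gripper_force: 30.0
[ 0.2541  0.4975  0.5635  1.7214 -0.3051  1.0126  1.2786]
```

View pics/w5.png

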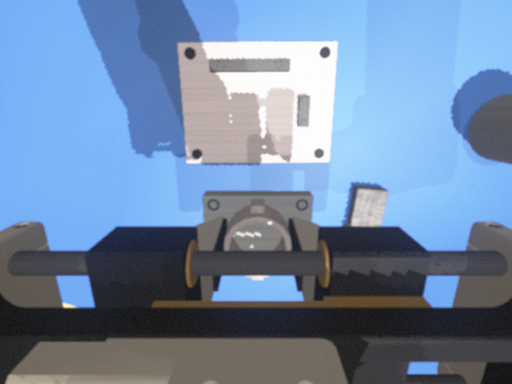

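The fixture's base corners are at about (178,43), (337,41), (330,163) and (187,163), with the rail at (250,65) and the short stop at (303,110). The held plate's holes are at (213,205) and (302,205).

Run:
```python
from h import *
im=cv2.imread("pics/w5.png"); C=cam("wrist"); hsv=cv2.cvtColor(im,cv2.COLOR_BGR2HSV); g=hsv[...,2]
m=cv2.inRange(hsv,(0,0,0),(179,75,255)); m[:30]=0;m[175:]=0;m[:,:165]=0;m[:,345:]=0
m=cv2.morphologyEx(m,cv2.MORPH_OPEN,np.ones((5,5)))
c=max(blobs(m,3000),key=cv2.contourArea); pts=c[:,0].astype(float)
# lines on each side by fit on ground plane
P=onplane(C,pts,.010)[:,:2]; mid=np.array(cv2.minAreaRect(P.astype(np.float32)*1000)[0])/1000; print("base",mid,cv2.minAreaRect(P.astype(np.float32)*1000))
a=np.radians(20); 
for _ in range(4):
    ux=np.array([np.cos(a),np.sin(a)]); uy=np.array([-ux[1],ux[0]]); q=np.c_[(P-mid)@ux,(P-mid)@uy]; off=[];an=[]
    for ax,half,oth in((0,.085,.055),(1,.065,.075)):
        for s in(-1,1):
            w=q[(abs(q[:,ax]-s*half)<.008)&(abs(q[:,1-ax])<oth)]; k,b=np.polyfit(w[:,1-ax],w[:,ax],1); off.append(b); an.append(-k if ax==0 else k)
    mid=mid+ux*(off[0]+off[1])/2+uy*(off[2]+off[3])/2; a+=np.mean(an)
print("centre",mid,"yaw",np.degrees(a),"sizes",off,np.degrees(an))
d=((g<130)&(m>0)).astype(np.uint8); d=cv2.erode(m,np.ones((3,3)))*0+d
full=(g<125).astype(np.uint8); full[:48]=0;full[155:]=0;full[:,:195]=0;full[:,318:]=0
for s in blobs(full,100):
    Q=onplane(C,s[:,0].astype(float),.02)[:,:2]-mid; Q=np.c_[Q@ux,Q@uy]; print("stop",cv2.contourArea(s),Q.min(0),Q.max(0))
st=manip.get_state(); z=st["tool_pos"][2]-.0418+.017
h=onplane(C,[[213,205],[302,205]],z); e=h[1]-h[0]; print("plate yaw",np.degrees(np.arctan2(e[1],e[0])),np.linalg.norm(e))
t=R.from_rotvec(st["tcp_rot"]).as_matrix(); print("tooly",np.degrees(np.arctan2(t[1,1],t[0,1])))
home=mid+ux*.010+uy*.010; print("home",home,togo([*home,.0468]),"1cm/1cm short",togo([*(home-.01*ux-.01*uy),.0468]))
```

```text
base [ 0.4265 -0.3281] ((426.521484375, -328.0964660644531), (172.41285705566406, 130.9996795654297), 20.143829345703125)
centre [ 0.4265 -0.328 ] yaw 20.462401350914668 sizes [np.float64(-0.08533893293466735), np.float64(0.08533893293383865), np.float64(-0.06520549277477065), np.float64(0.06520549277193145)] [ 0.0159  0.0681 -0.0684 -0.0157]
plate yaw 20.15304351173345 0.05646050871848913
tooly 20.16628323039634
home [ 0.4323 -0.3151] [ 9.0416  0.9909 14.4275] 1cm/1cm short [ 8.0365 -0.0039 14.427 ]
```

```bash
python3 -m jog '[1,2,0,0,-0.3, 1,3,0,0,0, 1,2,0,0,0, 1,1,0,0,0, 1,0,0,0,0]'; python3 -m jog '[1,0,0,1.5,0, 1,0,0,3,0, 1,0,0,3.5,0, 1,0,0,3,0, 1,0,0,1.5,0]'; python3 -m jog '[1,0,0,0.6,0, 1,0,0,0.3,0, 1,0,0,0,0, 1,0,0,0,0, 1,0,0,0,0]'
python3 -c "
from h import *
print(togo([.4323,-.3151,.0468]))"
```

```text
clock: 15.95
tool_pos: [0.4265, -0.3278, 0.1917]
tcp_rot: [-1.787, -2.583, -0.001]
wrist_force: [0.4, -0.3, -2.4]
width: 0.0385
gripper_force: 30.0
clock: 16.45
tool_pos: [0.426, -0.3297, 0.0642]
tcp_rot: [-1.788, -2.581, 0.002]
wrist_force: [0.1, 0.2, -2.8]
width: 0.039
gripper_force: 30.0
clock: 16.95
tool_pos: [0.4271, -0.3293, 0.0585]
tcp_rot: [1.787, 2.582, 0.0]
wrist_force: [0.0, 0.3, -3.7]
width: 0.0387
gripper_force: 30.0
[1.1503 0.9879 1.1743]
```

```bash
python3 -m jog '[1,0,0,0.4,0, 1,0,0,0.3,0, 1,0,0,0.2,0, 1,0,0,0,0, 1,0,0,0,0]'; python3 -m jog '[1,0,0,0.1,0, 1,0,0,0,0, 1,0,0,0,0]';  python3 -m jog '[1,0,0,0.1,0, 1,0,0,0,0, 1,0,0,0,0]'; python3 -m jog '[1,0,0,0.05,0, 1,0,0,0,0]'
```

```text
clock: 17.45
tool_pos: [0.4265, -0.329, 0.0486]
tcp_rot: [-1.788, -2.583, 0.0]
wrist_force: [-0.8, 0.1, -3.2]
width: 0.0385
gripper_force: 30.0
clock: 17.75
tool_pos: [0.4266, -0.329, 0.0478]
tcp_rot: [1.787, 2.583, 0.0]
wrist_force: [0.2, -0.2, -4.0]
width: 0.0388
gripper_force: 30.0
clock: 18.05
tool_pos: [0.4266, -0.329, 0.0468]
tcp_rot: [1.787, 2.583, 0.0]
wrist_force: [0.2, -0.8, -2.5]
width: 0.0386
gripper_force: 30.0
clock: 18.25
tool_pos: [0.4266, -0.329, 0.0467]
tcp_rot: [1.787, 2.583, 0.001]
wrist_force: [-1.2, 1.8, 5.8]
width: 0.0388
gripper_force: 30.0
```

```bash
python3 -m jog '[1,0.2,0,0,0, 1,0.3,0,0,0, 1,0.3,0,0,0, 1,0.1,0,0,0, 1,0,0,0,0]' 15; python3 -m jog '[1,0.1,0,0,0, 1,0,0,0,0]';  python3 -m jog '[1,0.1,0,0,0, 1,0,0,0,0]'; python3 -m jog '[1,0.05,0,0,0, 1,0,0,0,0]'
python3 -c "
from h import *
print(togo([.4323,-.3151,.0468]))"
```

```text
clock: 18.75
tool_pos: [0.4239, -0.3211, 0.0467]
tcp_rot: [1.787, 2.582, -0.0]
wrist_force: [0.9, -3.4, 6.8]
width: 0.0388
gripper_force: 15.0
clock: 18.95
tool_pos: [0.4237, -0.3203, 0.0467]
tcp_rot: [1.787, 2.582, -0.0]
wrist_force: [1.6, -3.6, 5.2]
width: 0.0387
gripper_force: 15.0
clock: 19.15
tool_pos: [0.4233, -0.3195, 0.0467]
tcp_rot: [1.787, 2.582, -0.001]
wrist_force: [1.5, -4.6, 5.8]
width: 0.039
gripper_force: 15.0
clock: 19.35
tool_pos: [0.4232, -0.3191, 0.0467]
tcp_rot: [1.787, 2.581, -0.001]
wrist_force: [2.2, -4.0, 5.1]
width: 0.039
gripper_force: 15.0
[ 0.0527  0.9931 -0.006 ]
```

```bash
for i in 1; do python3 -m jog '[1,0.05,0,0,0, 1,0,0,0,0]'; python3 -m jog '[1,0.05,0,0,0, 1,0,0,0,0]'; python3 -m jog '[1,0.05,0,0,0, 1,0,0,0,0]'; done | grep -E "pos|wrist"
```

```text
tool_pos: [0.423, -0.3186, 0.0467]
wrist_force: [1.3, -4.9, 5.6]
tool_pos: [0.4229, -0.3183, 0.0467]
wrist_force: [2.5, -4.4, 5.5]
tool_pos: [0.4229, -0.3183, 0.0468]
wrist_force: [1.9, -7.3, 3.0]
```

```bash
(python3 -m jog '[1,0.05,0,0,0, 1,0,0,0,0]'; python3 -m jog '[1,0,0.2,0,0, 1,0,0.3,0,0, 1,0,0.2,0,0, 1,0,0.1,0,0, 1,0,0,0,0]'; python3 -m jog '[1,0,0.1,0,0, 1,0,0,0,0]'; python3 -m jog '[1,0,0.05,0,0, 1,0,0,0,0]'; python3 -m jog '[1,0,0.05,0,0, 1,0,0,0,0]') | grep -E "pos|wrist|rot"; python3 -c "
from h import *
print(togo([.4323,-.3151,.0468]))"
```

```text
tool_pos: [0.4228, -0.3182, 0.0468]
tcp_rot: [1.786, 2.58, -0.002]
wrist_force: [2.6, -6.7, 2.2]
tool_pos: [0.427, -0.3167, 0.0467]
tcp_rot: [1.791, 2.58, -0.006]
wrist_force: [-8.0, -11.9, 9.2]
tool_pos: [0.4278, -0.3164, 0.0467]
tcp_rot: [1.792, 2.58, -0.006]
wrist_force: [-7.8, -11.7, 8.7]
tool_pos: [0.4282, -0.3162, 0.0467]
tcp_rot: [1.792, 2.58, -0.006]
wrist_force: [-9.3, -11.3, 10.4]
tool_pos: [0.4286, -0.3161, 0.0467]
tcp_rot: [1.792, 2.58, -0.006]
wrist_force: [-8.6, -11.1, 9.8]
[-0.0375  0.3772 -0.0078]
```

```bash
(python3 -m jog '[1,0,0.1,0,0, 1,0,0,0,0]'; python3 -m jog '[1,0,0.1,0,0, 1,0,0,0,0]'; python3 -m jog '[1,0,0.05,0,0, 1,0,0,0,0]'; python3 -m jog '[1,0,0.05,0,0, 1,0,0,0,0]'; python3 -m jog '[1,0,0.05,0,0, 1,0,0,0,0]') | grep -E "pos|wrist|rot|width"; python3 -c "
from h import *
print(togo([.4323,-.3151,.0468]))"
```

```text
tool_pos: [0.4296, -0.3157, 0.0467]
tcp_rot: [1.792, 2.58, -0.006]
wrist_force: [-9.1, -11.7, 9.4]
width: 0.0388
tool_pos: [0.4306, -0.3153, 0.0467]
tcp_rot: [1.792, 2.58, -0.006]
wrist_force: [-9.0, -10.4, 9.9]
width: 0.0385
tool_pos: [0.431, -0.3152, 0.0467]
tcp_rot: [1.792, 2.58, -0.006]
wrist_force: [-8.4, -11.4, 10.9]
width: 0.039
tool_pos: [0.4314, -0.315, 0.0467]
tcp_rot: [1.792, 2.58, -0.006]
wrist_force: [-8.8, -11.6, 10.6]
width: 0.0389
tool_pos: [0.4318, -0.3149, 0.0467]
tcp_rot: [1.792, 2.58, -0.006]
wrist_force: [-8.6, -11.3, 9.5]
width: 0.0388
[-0.0362  0.0348 -0.0074]
```

```bash
(python3 -m jog '[1,0,0.05,0,0, 1,0,0,0,0]'; python3 -m jog '[1,0,0.05,0,0, 1,0,0,0,0]'; python3 -m jog '[1,0,0.05,0,0, 1,0,0,0,0]'; python3 -m jog '[1,0,0.05,0,0, 1,0,0,0,0]') | grep -E "pos|wrist|rot|width"
```

```text
tool_pos: [0.4323, -0.3147, 0.0467]
tcp_rot: [1.792, 2.58, -0.006]
wrist_force: [-8.1, -11.1, 9.7]
width: 0.0387
tool_pos: [0.4323, -0.3147, 0.0467]
tcp_rot: [1.793, 2.58, -0.007]
wrist_force: [-10.3, -11.1, 10.9]
width: 0.0388
tool_pos: [0.4323, -0.3147, 0.0467]
tcp_rot: [-1.793, -2.579, 0.008]
wrist_force: [-11.4, -11.8, 11.6]
width: 0.0387
tool_pos: [0.4323, -0.3147, 0.0466]
tcp_rot: [-1.793, -2.579, 0.008]
wrist_force: [-12.3, -13.0, 12.6]
width: 0.0389
```

```bash
(python3 -m jog '[1,0.05,0.05,0,0, 1,0,0,0,0, 1,0,0,-0.05,0, 1,0,0,0,0]'; python3 -m jog '[0.5,0,0,0,0, 0.48,0,0,0,0, 0.45,0,0,0,0, 0.4,0,0,0,0, 0.35,0,0,0,0]';python3 -m jog '[0.3,0,0,0,0, 0.3,0,0,0,0]'; python3 -m jog '[0.3,0,0,-1,0, 0.3,0,0,-3,0, 0.3,0,0,-4,0, 0.3,0,0,-4,0, 0.3,0,0,-3,0]'; python3 -m jog '[0.3,-4,0,0,0, 0.3,-4,0,0,0, 0.3,0,0,0,0, 0.3,0,0,0,0, 0.3,0,0,0,0]') | grep -E "pos|wrist|rot|width"
python3 - <<'E'
from h import *
im,C=snap("wrist","w6"); p=proj(C,[.4323,-.3151,.02])[0]; print(p)
x0,y0=max(0,int(p[0])-80),max(0,int(p[1])-70); print(x0,y0)
cv2.imwrite("pics/w6c.png",cv2.resize(cv2.imread("pics/w6.png")[y0:y0+130,x0:x0+160],None,fx=4.5,fy=4.5,interpolation=cv2.INTER_CUBIC))
E
```

```text
tool_pos: [0.4323, -0.3146, 0.0467]
tcp_rot: [-1.793, -2.579, 0.01]
wrist_force: [-11.7, -16.6, 5.1]
width: 0.039
tool_pos: [0.4369, -0.3092, 0.0465]
tcp_rot: [-1.786, -2.584, -0.001]
wrist_force: [0.8, -0.3, 0.5]
width: 0.0578
tool_pos: [0.4368, -0.3099, 0.0467]
tcp_rot: [-1.787, -2.584, -0.001]
wrist_force: [-0.5, -0.7, -1.0]
width: 0.064
tool_pos: [0.4367, -0.3107, 0.1998]
tcp_rot: [1.787, 2.581, 0.0]
wrist_force: [1.1, -0.9, -1.2]
width: 0.0646
tool_pos: [0.4644, -0.3842, 0.1967]
tcp_rot: [-1.787, -2.583, -0.001]
wrist_force: [0.2, 0.9, 0.4]
width: 0.0641
[252.4337 109.778 ]
172 39
```

View pics/w6c.png

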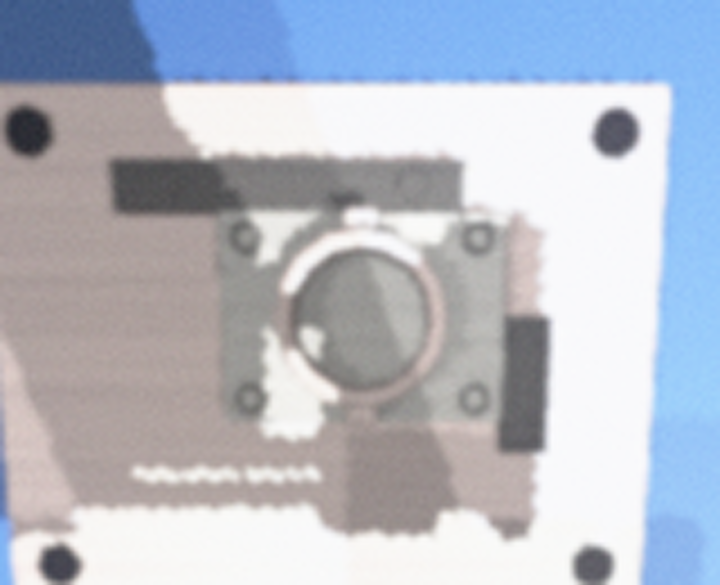

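The plate appears flush with the rail and against the short stop. I'll check it numerically from its holes at crop (246,238), (479,238), (475,400) and (251,400) and the fixture's screws.

Run:
```python
from h import *
C=cam("wrist"); a=np.radians(20.46); ux=np.array([np.cos(a),np.sin(a)]); uy=np.array([-ux[1],ux[0]])
px=lambda q:np.array(q)/4.5+[171.6,38.6]
S=onplane(C,px([[29,130],[616,132],[593,566],[60,565]]),.01)[:,:2]; f=S.mean(0); f2=np.array([.4265,-.328])
P=onplane(C,px([[246,238],[479,238],[475,400],[251,400]]),.022)[:,:2]; c=P.mean(0)
for m in(f,f2): print(m,"plate in fixture mm",1000*(c-m)@ux,1000*(c-m)@uy)
for v in(P[1]-P[0],P[2]-P[3],S[1]-S[0],S[2]-S[3]): print(np.degrees(np.arctan2(v[1],v[0])),np.linalg.norm(v))
```

```text
[ 0.4262 -0.3275] plate in fixture mm 10.075164958616966 9.56389760724271
[ 0.4265 -0.328 ] plate in fixture mm 9.941260272445112 10.180323218314433
20.64431081202789 0.056362201959401025
20.64605671685966 0.05615939937991782
20.46367257650537 0.14411456905893694
20.538858790773567 0.14414106693384118
```

```bash
python3 -c "
from workcell import manip
print(manip.finish_job())"
```

```text
the job is handed in; nothing more can be done
None
```

I handed the job in at about 23 s of the 72 s: the lid sits knob up, centred on the cork pad, and the test plate lies flat and home against both stops to within about 0.5 mm by camera. I did not take a last overview picture of the pot and the other things.

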